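# Close the tomato slicer past its cam lock

## Robot

A 6-joint arm with a two-finger parallel gripper is mounted at the origin on a cart in front of the work surface, level with it; the furniture and walls round the work are solid. World frame = base frame: x ahead of the robot, y to its left, z up, the work surface at z = 0. Lengths are in m, angles in rad, forces in N, time in s.
With the tool pointing down it reaches from about 0.375 to 0.975 m from the base axis. Payload 3.8 kg.
Tool frame: the origin (TCP) lies midway between the tips of the shut fingers; the grasp point (between the pads) lies 19 mm behind it; z points along the fingers, y is the direction in which the jaws open and shut (so a half turn about z gives the same grasp; the last joint's range is limited). The gripper opens to 85 mm and grips with 20 to 120 N. Pads are 22 mm wide; open, the fingers measure 114 mm over their backs; the gripper's body (76 mm by 85 mm) begins 54 mm behind the grasp point. The pads swing forward as they close: fully open they stand 13 mm farther back than shut.
Start: joints at [1.121, 0.264, 1.604, -0, 1.274, -0.037], TCP at [0.271, 0.618, 0.231] pointing down, gripper open.
Joint ranges: [-2.63, 2.63], [-0.94, 2.18], [0.31, 2.57], [-1.31, 4.45], [0, 2.66], [-2.55, 2.55]. Speed limits (rad/s): [2.57, 2.57, 3.14, 3.14, 3.14, 3.14].

## Interface

Orientations are given as a rotation vector (axis times angle).
In Python, from workcell import bot gives the robot as it stands. The module is installed in compiled form; this text tells all that it offers.
- The arm moves only by the tool play_rows, never from a script. Its argument "series" is a list of rows, each an object with "translation": the shift along the tool's x, y, z in m, a list of three; "spin": the turn about the tool's z in units of 5 degrees (1.0 is 5 degrees). In form: [{"translation": [dx, dy, dz], "spin": spin}, ...]. A call has 1 to 5 rows; each row shifts and turns the commanded pose from where the row before left it, along the tool's axes as they then stand; what a row does not reach is not made up. A row lasts 1/10 s, in which the tool goes at most 50 mm and 8.59 degrees, less where a joint would pass 70% of its speed; a pose out of reach is approached as far as the arm can. A call is refused whole if a number of a shift passes 0.05 or a number of a turn 1, either way. A call with a gripper value outside its range is refused whole. "jaw" is the gripper's target within -1 to 1 (fully open at 1, half-way at 0, shut at -1), set as the call begins (left out, the last holds). The fingers move at their own pace and stop on an object; "force" is the grip in N (left out, the last holds). Time passes only in rows, so rows that do not move let the fingers close. It gives the time, the measured TCP pose, the force and the opening at its end, in the units of the state.
- bot.read_state(): the state, without advancing time (a new reading comes with each control period).
- bot.read_camera(name): name is "scene" or "side" or "wrist"; returns the picture (384x512x3 uint8, blue, green, red); there is no depth.
- bot.get_calibration(name): a dict with "fov_y" (degrees; the focal length in pixels is half the picture's height over the tangent of half this angle, whatever the lens; pixels are square), "cx", "cy" (the principal point, pixels), "k1" (the pictures are not rectified: a ray, as slopes to the right and down, at radius r is drawn at 1 + k1 r^2 times it, then the intrinsics apply), "R" (3x3) and "t" (3): a world point X has camera coordinates R X + t. Camera axes: x right, y down, z forward; pixel columns grow to the right and rows downward; lengths in m; the calibration is good to about 2 mm. A picture is of the moment at which its call begins: read the wrist's pose just before it. get_calibration takes no time and is no camera call; for the wrist camera it gives the pose at the moment of the call.
- bot.finish_job(): hands the job in, once; it reports no verdict.
The state is a dict: "time": time; "q": joint angles; "joint_vel": joint speeds; "joint_torque": joint torques, N m; "tool_pos": TCP position; "tcp_rot": TCP orientation; "wrist_force": force on the tool from outside, world axes, zero at the start; "torque": the same for the moment, N m; "width": opening from 0.0 (shut) to 1.0 (fully open).
Only numpy, scipy, OpenCV 4.12 (cv2) and the standard library are available. Lean on these libraries where they do the work, as an engineer would, in place of code of your own. Each camera call takes 0.05 s, during which the arm holds its last target. There are 200 camera calls.

## Task

Close the tomato slicer for storage: with the tips of the fingers, without gripping or lifting anything, push the red-tipped lever round on the robot's side until it points the way the pusher is to travel and the cam's low point faces the pusher's roller; only then push the white pusher forward until it is fully home, its fins through the blades. Push gently, keep off the blades, and leave the slicer where it stands and everything round it alone.

Things in the scene. Friction and masses are not known exactly. Their poses are not given: they have to be found in the camera images.
- slicer: tabletop tomato slicer, loose on rubber feet, 4.5 kg; grey base plate 250 (x) x 140 (y) mm, its top face 18 mm above the table. Origin: centre of its underside. Its +x is forward, the way the pusher travels (to the robot's right, within 12 degrees), its y points away from the robot. Offsets below are in this frame.
- cam (a joint): cam angle, rad. 0: lever and high side towards -x, facing the pusher's roller. Grows counterclockwise from above: the lever swings from -x over -y (robot's side) to +x. 3.14 (end stop): lever points +x, low side faces the roller; only there can the pusher go home. Starts at 0.4 to 1.3. Friction 0.2 N m holds it where it is left.
- cam_axis (a point): point on the upright cam axis, 34 mm above the table, at (30, -32, 34) mm on the slicer. The cam is a brass disc, radius 25 mm, centred 15 mm off this axis (high side 40 mm out, low side 10 mm), 20 to 32 mm above the table; a hub of radius 10 mm on the axis reaches 56 mm. High, it stops the pusher at 0.036 m.
- lever_bar: the cam's lever: steel bar 10 mm wide from the axis out to 64 mm, 34 to 52 mm above the table, ending in an upright red pin (14 mm across, 34 to 70 mm above the table) centred 64 mm from the axis. Origin on the cam axis at the bar's underside; the lever points along this body's -x, over the cam's high side.
- pusher (a joint): slide of the white pusher along the slicer's +x, in m: starts at 0 to 0.012 (drawn back), 0.065 = fully home on its stop, fins through the blades. Friction about 3 N, stays where it is left. Its roller (radius 8 mm, top of its arm 38 mm above the table) runs towards the cam at y = -32 mm.
- push_plate: the pusher's upright white plate with a green top edge, at the slicer's -x end: 8 mm thick, spans y = -10 to 62 mm, 24 to 84 mm above the table. Origin: centre of thickness, at y = 0, lower edge. With the pusher at 0 it stands at x = -109 mm.
- push_point (a point): point on the rear (-x) face of that plate, 54 mm above the table, at y = 18 mm on the slicer; push here towards +x. With the pusher at 0 it is at x = -113 mm.
- blade_frame: upright steel frame with six level blades, 14 mm thick, spans y = 0 to 70 mm, reaching 92 mm above the table. Origin: middle of its thickness, at x = 46 mm, y = 0, on the base plate.
- toothpick_jar_t: red jar of toothpicks, 46x46x66 mm; a bystander, origin at the centre of its underside
- pepper_shaker_t: glass pepper shaker with steel cap, 43x43x75 mm; a bystander, origin at the centre of its underside
- spare_spout_t: beige spare valve spout standing up, 33x33x48 mm; a bystander, origin at the centre of its underside
- bowl_2f_t: white rice bowl upside down, 89x89x53 mm; a bystander, origin at the centre of its underside
- bowl_stack_2f_t: short stack of upside-down white bowls, 89x89x62 mm; a bystander, origin at the centre of its underside
- soup_spoon_t: white soup spoon lying, 141x43x34 mm, next to the tall drink dispenser that fills the left of the table from about y = 0.3 m on (keep the arm clear of it); a bystander, origin at the centre of its underside
- fork_t: steel fork lying, 177x22x8 mm; a bystander, origin at the centre of its underside

How it is judged:
By the outcome, as a careful person would: the job done as asked, in the order asked, and still so for the second after the job is handed in, with the robot touching nothing.
It also fails if it takes over 64 s, if anything falls off the work surface, if the arm or the gripper's body presses on something with over 40 N, if the wrist force passes 120 N, or if a joint passes its speed limit or range.

## Working session

There is one attempt and no reset: what is moved stays moved. The work goes in short steps, Python scripts to look and compute and a tool call to move; the robot and the scene stay as the last step left them, time stands still between calls to the robot, and variables do not carry over. Pictures are saved under pics/ and viewed, about 8 in all and at most 12, crops included, and the job is handed in when it is done.

Besides the shell and the picture viewer there is one more tool, called after "Emit:" as name(argument=value, ...), one argument or row to a line, values as JSON. play_rows: Moves the arm, as the interface text tells. Its arguments: {"type":"object","properties":{"series":{"type":"array","items":{"type":"object","properties":{"translation":{"type":"array","items":{"type":"number"}},"spin":{"type":"number"}}}},"jaw":{"type":"number"},"force":{"type":"number"}},"required":["series"]}

```bash
mkdir -p pics
cat > h.py <<'E'
import numpy as np, cv2
from workcell import bot
def K(c):
    f=192/np.tan(np.radians(c["fov_y"])/2); return f
def ray(c,u,v):
    f=K(c); d=np.array([(u-c["cx"])/f,(v-c["cy"])/f]); s=d.copy()
    for _ in range(20): s=d/(1+c["k1"]*(s@s))
    R=np.array(c["R"]);t=np.array(c["t"])
    return -R.T@t, R.T@np.array([s[0],s[1],1])
def onz(c,u,v,z):
    o,d=ray(c,u,v); return o+d*(z-o[2])/d[2]
def proj(c,X):
    p=np.array(c["R"])@np.array(X)+np.array(c["t"]); s=p[:2]/p[2]; s=s*(1+c["k1"]*(s@s)); return s*K(c)+[c["cx"],c["cy"]]
E
python3 - <<'E'
from h import *
s=bot.read_state(); print(s)
for n in ["scene","side"]:
    im=bot.read_camera(n); cv2.imwrite(f"pics/{n}0.png",im)
    c=bot.get_calibration(n); o,_=ray(c,256,192); print(n,o,c["fov_y"],c["k1"],onz(c,256,192,0))
a=cv2.imread("pics/scene0.png");b=cv2.imread("pics/side0.png")
cv2.imwrite("pics/both.png",cv2.resize(np.vstack([a,b]),(400,600)))
cv2.imwrite("pics/s2.png",cv2.resize(a,(800,600)))
cv2.imwrite("pics/d2.png",cv2.resize(b,(800,600)))
E
```

```text
{'time': 0.0, 'q': array([ 1.12112285e+00,  2.64791625e-01,  1.60537835e+00, -1.07986339e-05,
        1.27368785e+00, -3.68968425e-02]), 'joint_vel': array([-0.00054561, -0.002848  ,  0.000962  , -0.00042474, -0.00059298,
       -0.00040567]), 'joint_torque': array([ 2.54777960e-04, -5.15081334e+01, -3.67322373e+01,  1.31628229e-05,
        1.26481365e-02, -2.38415964e-06]), 'tool_pos': array([0.2704647 , 0.61764797, 0.22993375]), 'tcp_rot': array([-0.64367964, -3.07439485,  0.00345665]), 'wrist_force': array([-0.30154797, -0.63976888, -0.13919429]), 'torque': array([ 0.00639602, -0.01178308, -0.04385152]), 'width': 1.0006983320890688}
scene [-0.30237998 -0.67432211  0.68361555] 43.47554430546652 -0.021202650999804323 [0.73650067 0.0085542  0.        ]
side [0.01833155 0.84375311 0.57859581] 46.542875040555 -0.027640811186792066 [ 0.68344295 -0.25221455  0.        ]
```

View pics/s2.png

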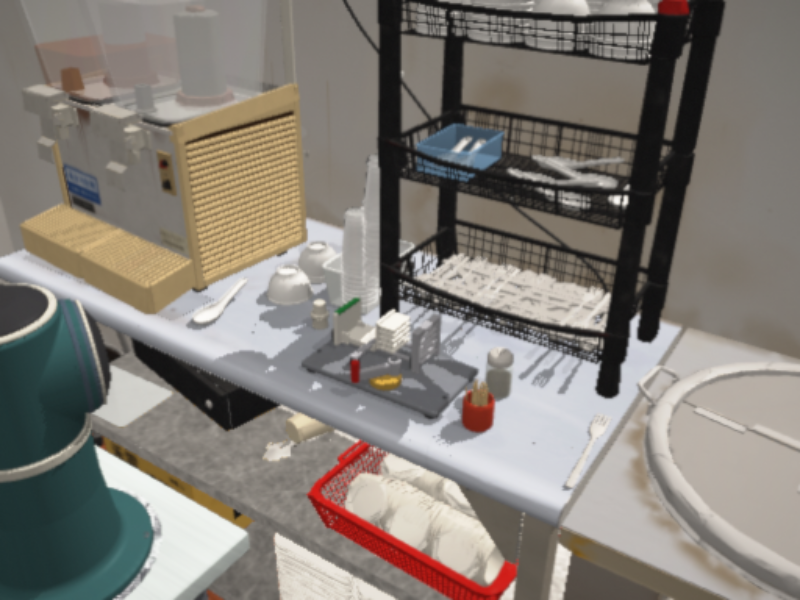

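View pics/d2.png

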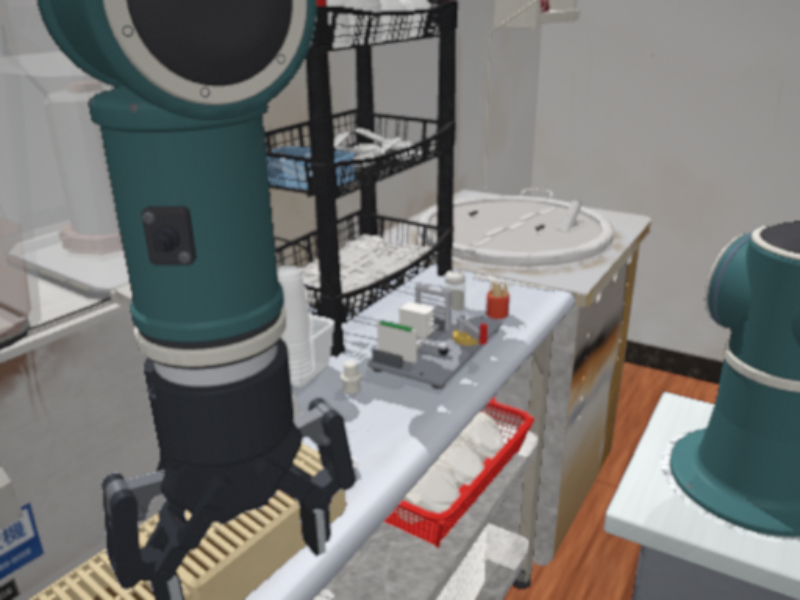

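Run:
```python
from h import *
for n in ["scene","side"]:
    im=cv2.imread(f"pics/{n}0.png"); c=bot.get_calibration(n); hsv=cv2.cvtColor(im,cv2.COLOR_BGR2HSV)
    for nm,lo,hi,z in [("green",(50,100,40),(75,255,255),.084),("red",(170,130,60),(180,255,255),.052),("red2",(0,150,60),(6,255,255),.052),("brass",(15,120,80),(30,255,255),.032)]:
        m=cv2.inRange(hsv,lo,hi); k,l,st,ce=cv2.connectedComponentsWithStats(m)
        for i in range(1,k):
            p=onz(c,*ce[i],z)
            if st[i,4]>=12 and .3<p[0]<1 and -.6<p[1]<.3: 
                print(n,nm,st[i],ce[i].round(1),p.round(4))
    # z-plane grid of nearby objects: 
a=cv2.imread("pics/scene0.png")[180:290,180:340]; b=cv2.imread("pics/side0.png")[165:265,210:340]
b=cv2.resize(b,(160*4,int(100*160/130*4)),interpolation=cv2.INTER_CUBIC)[:490]
cv2.imwrite("pics/crop0.png",cv2.resize(a,(800,550),interpolation=cv2.INTER_CUBIC))
c=bot.get_calibration("scene")
for nm,u,v in [("spout",320,325),("pepper",498,393),("jar",478,425),("bowl1",288,298),("baseL",305,360),("baseNear",432,412),("baseR",476,375),("forkbottom",570,485),("rackpost",390,310),("rackpost2",607,390)]:
    print(nm,onz(c,u*.64,v*.64,0).round(3))
```

```text
scene green [216 191  13  10  39] [221.7 195.5] [ 0.5441 -0.0137  0.084 ]
scene red2 [225 231   5  14  68] [227.  237.3] [ 0.4374 -0.1087  0.052 ]
scene red2 [296 251  20  25 325] [305.2 265.3] [ 0.4459 -0.3103  0.052 ]
scene brass [237 240  20  10 139] [246.6 244.2] [ 0.4637 -0.1459  0.032 ]
scene brass [364 343  14  15  99] [369.7 349.3] [ 0.3192 -0.5108  0.032 ]
side green [244 206  19   6  33] [253.4 208.3] [ 0.5419 -0.0052  0.084 ]
side red2 [312 190  13  13 149] [318.1 196.3] [ 0.4569 -0.214   0.052 ]
side red2 [307 208   5  12  40] [308.8 213.6] [ 0.4349 -0.1044  0.052 ]
side brass [290 212  15   9  78] [296.2 216.2] [ 0.4735 -0.1099  0.032 ]
spout [0.579 0.075 0.   ]
pepper [ 0.574 -0.281  0.   ]
jar [ 0.487 -0.294  0.   ]
bowl1 [0.623 0.187 0.   ]
baseL [0.478 0.024 0.   ]
baseNear [ 0.475 -0.222  0.   ]
baseR [ 0.598 -0.23   0.   ]
forkbottom [ 0.443 -0.454  0.   ]
rackpost [0.694 0.003 0.   ]
rackpost2 [ 0.677 -0.419  0.   ]
```

View pics/crop0.png

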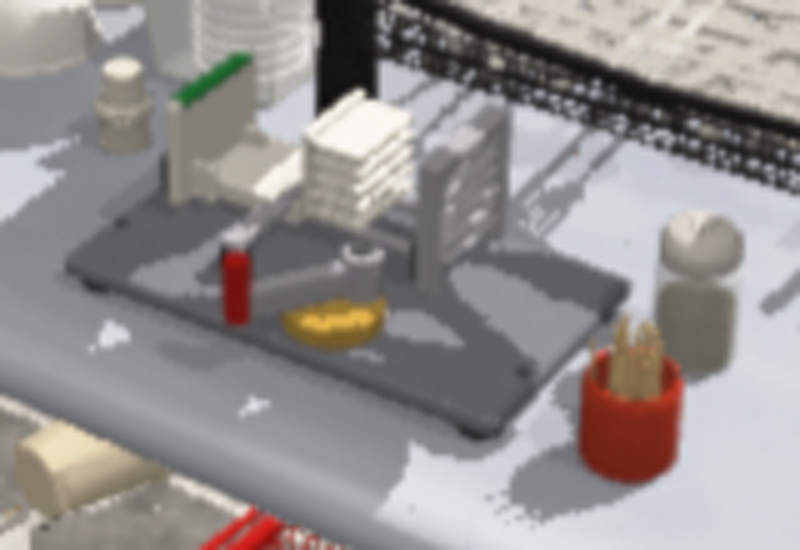

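```bash
cat >> h.py <<'E'
from scipy.spatial.transform import Rotation as Ro
def st():
    s=bot.read_state(); R=Ro.from_rotvec(s["tcp_rot"]).as_matrix(); return s,R
def plan(path,yaw_deg=0.,ps=None):
    """path: world waypoints; prints tool-frame total shifts from the present pose, no spin"""
    s,R=st(); p=s["tool_pos"]
    for w in path:
        print(np.round(R.T@(np.array(w)-p),4)); p=np.array(w)
def spinto(a):
    """turn in units so that tool -x points along world angle a (rad)"""
    s,R=st(); cur=np.arctan2(-R[1,0],-R[0,0]); d=(a-cur+np.pi)%(2*np.pi)-np.pi
    return -np.degrees(d)/5
E
python3 - <<'E'
from h import *
s,R=st(); print(R.round(3)); c=bot.get_calibration("wrist"); o,d=ray(c,256,192); print(o-s["tool_pos"],d,c["fov_y"]); print(R.T@(o-s["tool_pos"]), R.T@np.array(c["R"]).T)
plan([(.30,.35,.28),(.40,.10,.32),(.40,-.11,.32)])
c=bot.get_calibration("scene")
print(onz(c,200*.64,290*.64,0), onz(c,(180+365/5),180+252/5,.056))
E
```

```text
[[-0.916  0.401 -0.001]
 [ 0.401  0.916 -0.002]
 [ 0.    -0.002 -1.   ]]
[-0.07581186  0.03368495  0.14343776] [ 0.31030838 -0.12370153 -0.94274925] 58.14448600751318
[ 0.08296813  0.00015598 -0.14343211] [[-4.34576055e-04 -9.47137998e-01 -3.20826158e-01]
 [ 9.99999896e-01 -3.66725563e-04 -2.71911414e-04]
 [ 1.39882479e-04 -3.20826243e-01  9.47138059e-01]]
[-0.1344 -0.2335 -0.0494]
[-0.1919 -0.189  -0.0396]
[-0.0842 -0.1924  0.0004]
[0.55224399 0.34715915 0.        ] [ 0.4904765  -0.14573711  0.056     ]
```

```bash
cat >> h.py <<'E'
def rows(ways,step=.04):
    """ways: [(xyz, spin units)]; rows to write, grouped (n x row); spin spread evenly"""
    s,R=st(); p=s["tool_pos"]; out=[]
    for w,sp in ways:
        w=np.array(w); n=max(int(np.ceil(np.linalg.norm(w-p)/step)),int(np.ceil(abs(sp))),1)
        for i in range(n):
            t=R.T@((w-p)/n); out.append(list(t.round(4))+[round(sp/n,2)])
            R=R@Ro.from_rotvec([0,0,np.radians(5*sp/n)]).as_matrix()
        p=w
    for o in out: print(o)
E
python3 -c "
from h import *
rows([((.31,.35,.28),7),((.42,.10,.30),7),((.53,-.08,.28),7)])"
```

```text
[np.float64(-0.0205), np.float64(-0.0328), np.float64(-0.0071), 1.0]
[np.float64(-0.0233), np.float64(-0.0309), np.float64(-0.0071), 1.0]
[np.float64(-0.0259), np.float64(-0.0287), np.float64(-0.0071), 1.0]
[np.float64(-0.0283), np.float64(-0.0264), np.float64(-0.0071), 1.0]
[np.float64(-0.0305), np.float64(-0.0238), np.float64(-0.0071), 1.0]
[np.float64(-0.0324), np.float64(-0.021), np.float64(-0.0071), 1.0]
[np.float64(-0.0342), np.float64(-0.0181), np.float64(-0.0071), 1.0]
[np.float64(-0.0387), np.float64(-0.0052), np.float64(-0.0028), 1.0]
[np.float64(-0.039), np.float64(-0.0018), np.float64(-0.0028), 1.0]
[np.float64(-0.039), np.float64(0.0016), np.float64(-0.0028), 1.0]
[np.float64(-0.0387), np.float64(0.005), np.float64(-0.0028), 1.0]
[np.float64(-0.0381), np.float64(0.0084), np.float64(-0.0028), 1.0]
[np.float64(-0.0372), np.float64(0.0117), np.float64(-0.0028), 1.0]
[np.float64(-0.0361), np.float64(0.0149), np.float64(-0.0028), 1.0]
[np.float64(-0.0247), np.float64(0.0173), np.float64(0.0029), 1.0]
[np.float64(-0.0231), np.float64(0.0194), np.float64(0.0029), 1.0]
[np.float64(-0.0213), np.float64(0.0213), np.float64(0.0029), 1.0]
[np.float64(-0.0193), np.float64(0.0231), np.float64(0.0029), 1.0]
[np.float64(-0.0172), np.float64(0.0247), np.float64(0.0029), 1.0]
[np.float64(-0.015), np.float64(0.0261), np.float64(0.0029), 1.0]
[np.float64(-0.0127), np.float64(0.0273), np.float64(0.0029), 1.0]
```

Emit:
play_rows(
  series=[
    {"translation": [-0.02,-0.033,-0.007],"spin": 1},
    {"translation": [-0.023,-0.031,-0.007],"spin": 1},
    {"translation": [-0.026,-0.029,-0.007],"spin": 1},
    {"translation": [-0.028,-0.026,-0.007],"spin": 1},
    {"translation": [-0.03,-0.024,-0.007],"spin": 1},
  ],
  jaw=-1,
  force=30,
)

```text
time: 0.6
tool_pos: [0.2973, 0.4256, 0.2658]
tcp_rot: [-1.299, -2.86, 0.002]
wrist_force: [-0.1, -0.4, 1.1]
width: 0.145
```

Emit:
play_rows(
  series=[
    {"translation": [-0.032,-0.021,-0.007],"spin": 1},
    {"translation": [-0.034,-0.018,-0.007],"spin": 1},
    {"translation": [-0.039,-0.005,-0.003],"spin": 1},
    {"translation": [-0.039,-0.002,-0.003],"spin": 1},
    {"translation": [-0.039,0.002,-0.003],"spin": 1},
  ],
)

```text
time: 1.1
tool_pos: [0.3561, 0.2425, 0.2891]
tcp_rot: [1.887, 2.512, -0.0]
wrist_force: [0.1, -0.3, 0.4]
width: -0.002
```

Emit:
play_rows(
  series=[
    {"translation": [-0.039,0.005,-0.003],"spin": 1},
    {"translation": [-0.038,0.008,-0.003],"spin": 1},
    {"translation": [-0.037,0.012,-0.003],"spin": 1},
    {"translation": [-0.036,0.015,-0.003],"spin": 1},
    {"translation": [-0.025,0.017,0.003],"spin": 1},
  ],
)

```text
time: 1.6
tool_pos: [0.4351, 0.0732, 0.2989]
tcp_rot: [2.387, 2.041, 0.001]
wrist_force: [-0.1, 0.1, 0.4]
width: -0.0
```

Emit:
play_rows(
  series=[
    {"translation": [-0.023,0.019,0.003],"spin": 1},
    {"translation": [-0.021,0.021,0.003],"spin": 1},
    {"translation": [-0.019,0.023,0.003],"spin": 1},
    {"translation": [-0.017,0.025,0.003],"spin": 1},
    {"translation": [-0.015,0.026,0.003],"spin": 1},
  ],
)

```text
time: 2.1
tool_pos: [0.5128, -0.0534, 0.2826]
tcp_rot: [-2.772, -1.478, 0.001]
wrist_force: [0.6, -0.6, -0.2]
width: 0.0
```

Emit:
play_rows(
  series=[
    {"translation": [-0.013,0.027,0.003],"spin": 1},
    {"translation": [0,0,0],"spin": 0},
    {"translation": [0,0,0],"spin": 0},
  ],
)

```text
time: 2.4
tool_pos: [0.5275, -0.0783, 0.2794]
tcp_rot: [-2.83, -1.36, 0.002]
wrist_force: [0.1, 0.7, 1.0]
width: -0.003
```

Run:
```python
from h import *
import pickle
c=bot.get_calibration("wrist"); im=bot.read_camera("wrist"); pickle.dump(c,open("w1.pkl","wb")); cv2.imwrite("pics/w1.png",im)
s,R=st(); print(s["tool_pos"],s["q"],s["width"],s["wrist_force"])
cv2.imwrite("pics/w1b.png",cv2.resize(im,(800,600),interpolation=cv2.INTER_CUBIC))
```

```text
[ 0.52740922 -0.07769406  0.27975506] [-1.93292444e-01 -3.23656282e-02  1.84339872e+00  4.83744039e-04
  1.33207412e+00  4.80723374e-01] 0.0004945489603113663 [ 0.13131124 -0.84078218 -0.97039737]
```

View pics/w1b.png

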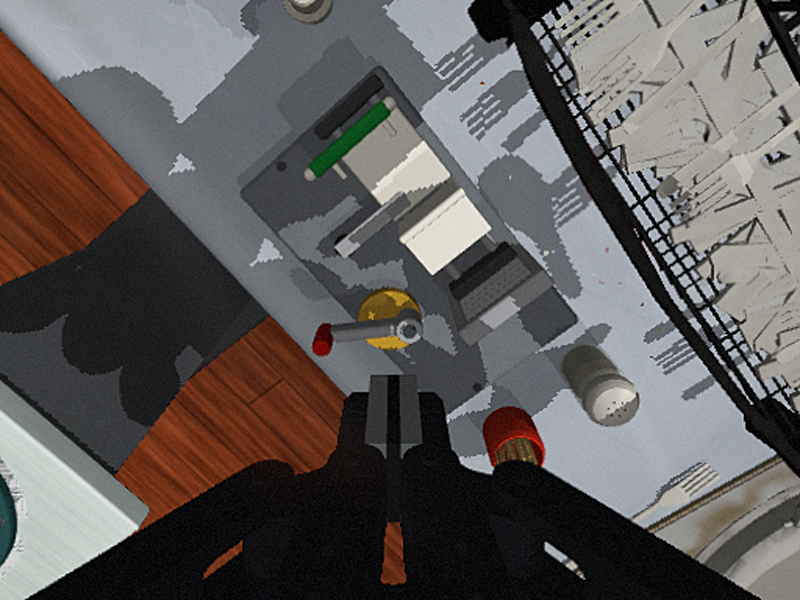

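Run:
```python
from h import *
import pickle
c=pickle.load(open("w1.pkl","rb")); im=cv2.imread("pics/w1.png"); hsv=cv2.cvtColor(im,cv2.COLOR_BGR2HSV)
P=lambda u,v,z: onz(c,u*.64,v*.64,z)[:2]
for nm,u,v,z in [("L",242,190,.018),("T",380,68,.018),("Rr",577,325,.018),("B",455,405,.018),("hub",407,330,.056),("pintop",321,336,.07),("pepper",610,400,.075),("jar",513,432,.066),("spout",307,8,.04)]: print(nm,P(u,v,z).round(4))
m=cv2.inRange(hsv,(50,100,40),(75,255,255)); k,l,s,ce=cv2.connectedComponentsWithStats(m); i=1+s[1:,4].argmax()
(cx,cy),(w,h),a=cv2.minAreaRect(np.argwhere(l==i)[:,::-1].astype(np.float32)); bp=cv2.boxPoints(((cx,cy),(w,h),a))
print("green",onz(c,cx,cy,.084),[onz(c,*q,.084)[:2].round(4) for q in bp])
m=cv2.inRange(hsv,(0,150,60),(6,255,255))|cv2.inRange(hsv,(172,150,60),(180,255,255)); k,l,s,ce=cv2.connectedComponentsWithStats(m)
for i in range(1,k):
  if s[i,4]>30: print("red",s[i],onz(c,*ce[i],.052))
o,_=ray(c,0,0);print(o)
```

```text
L [0.4556 0.0123]
T [0.5882 0.0131]
Rr [ 0.5912 -0.2345]
B [ 0.4708 -0.2322]
hub [ 0.4908 -0.1395]
pintop [ 0.4436 -0.1002]
pepper [ 0.5763 -0.2678]
jar [ 0.5043 -0.2525]
spout [0.5736 0.0672]
green [ 0.54729295 -0.00972323  0.084     ] [array([ 0.5171, -0.0055]), array([ 0.5758, -0.0044]), array([ 0.5766, -0.0138]), array([ 0.5174, -0.0154])]
red [200 209  11  19 124] [ 0.43216424 -0.10876796  0.052     ]
red [309 260  40  39 638] [ 0.49837386 -0.26065001  0.052     ]
[ 0.57893535 -0.01364775  0.42286171]
```

Run:
```python
from h import *
sp=spinto(np.radians(237.3)); print(sp)
rows([((.463,-.0887,.20),sp),((.463,-.0887,.08),0)],.045)
```

```text
-1.1849646602581072
[np.float64(-0.0163), np.float64(-0.0144), np.float64(0.0266), np.float64(-0.39)]
[np.float64(-0.0158), np.float64(-0.015), np.float64(0.0266), np.float64(-0.39)]
[np.float64(-0.0152), np.float64(-0.0155), np.float64(0.0266), np.float64(-0.39)]
[np.float64(0.0), np.float64(0.0001), np.float64(0.04), 0.0]
[np.float64(0.0), np.float64(0.0001), np.float64(0.04), 0.0]
[np.float64(0.0), np.float64(0.0001), np.float64(0.04), 0.0]
```

Emit:
play_rows(
  series=[
    {"translation": [-0.016,-0.014,0.027],"spin": -0.4},
    {"translation": [-0.016,-0.015,0.027],"spin": -0.4},
    {"translation": [-0.015,-0.016,0.026],"spin": -0.4},
    {"translation": [0,0,0.04],"spin": 0},
    {"translation": [0,0,0.04],"spin": 0},
  ],
)

```text
time: 2.95
tool_pos: [0.4634, -0.088, 0.1202]
tcp_rot: [2.753, 1.509, 0.004]
wrist_force: [1.1, -0.9, -0.7]
width: -0.0
```

Emit:
play_rows(
  series=[
    {"translation": [0,0,0.035],"spin": 0},
    {"translation": [0,0,0],"spin": 0},
  ],
)

```text
time: 3.15
tool_pos: [0.4585, -0.0867, 0.0806]
tcp_rot: [-2.748, -1.506, 0.012]
wrist_force: [-0.8, 0.9, -0.7]
width: 0.001
```

Run:
```python
from h import *
s,R=st(); print(s["tool_pos"],R[:,0],s["wrist_force"])
im=[bot.read_camera(n) for n in ("wrist","scene","side")]
for i,n in zip(im,"wsd"): cv2.imwrite(f"pics/a_{n}.png",i)
a=cv2.resize(im[0],(400,300)); b=cv2.resize(im[1][180:290,170:320],(400,293),interpolation=cv2.INTER_CUBIC); d=cv2.resize(im[2][160:260,220:350],(400,307),interpolation=cv2.INTER_CUBIC)
o=np.zeros((600,800,3),np.uint8); o[:300,:400]=a; o[:293,400:]=b; o[293:,400:]=d; o[300:,:400]=cv2.resize(im[0][150:300,140:340],(400,300)); cv2.imwrite("pics/a.png",o)
```

```text
[ 0.45846505 -0.08669426  0.08064439] [ 0.53792558  0.84298625 -0.00320345] [-0.75026774  0.91732803 -0.72584262]
```

View pics/a.png

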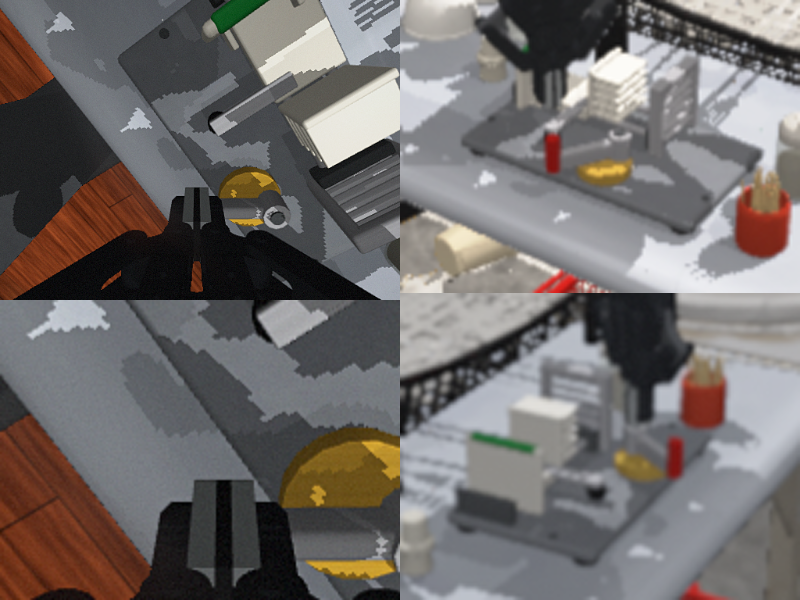

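Emit:
play_rows(
  series=[
    {"translation": [0,0,0.015],"spin": 0},
    {"translation": [0,0,0.015],"spin": 0},
    {"translation": [0,0,0],"spin": 0},
  ],
)

```text
time: 3.6
tool_pos: [0.4644, -0.0888, 0.0563]
tcp_rot: [2.755, 1.508, 0.001]
wrist_force: [-0.9, -0.5, -0.1]
width: -0.0
```

```bash
cat >> h.py <<'E'
AX=np.array([.4905,-.142])
def rel():
    s,R=st(); d=s["tool_pos"][:2]-AX; a=np.arctan2(d[1],d[0]); h=np.arctan2(-R[1,0],-R[0,0])
    u=np.array([np.sin(h),-np.cos(h)])  # lever dir for heading h (h = lever angle + 90deg)
    print("tcp",s["tool_pos"].round(4),"lever-dir by heading deg",np.degrees(h-np.pi/2)%360,"r",d@u,"tang",d@[np.cos(h),np.sin(h)],"q",s["q"].round(3),"F",s["wrist_force"].round(1))
def pose(th,r,off):
    a=th+np.pi/2; u=np.array([np.cos(a),np.sin(a)]); t=np.array([-u[1],u[0]]); return AX+r*u-off*t
def arc(th0,th1,n,r=.054,off=.0185,z=.05):
    s,R=st(); p=s["tool_pos"]; 
    sp0=spinto(th0+np.pi)
    for i in range(n+1):
        th=th0+(th1-th0)*i/n; w=np.r_[pose(th,r,off),z]; sp=sp0 if i==0 else -np.degrees(th1-th0)/n/5
        t=R.T@(w-p); print(i,round(th,3),t.round(4),round(sp,2)); R=R@Ro.from_rotvec([0,0,np.radians(5*sp)]).as_matrix(); p=w
E
python3 - <<'E'
from h import *
rel(); arc(1.0,3.2,27)
E
```

```text
tcp [ 0.4644 -0.0888  0.0563] lever-dir by heading deg 147.37691799363535 r 0.05064368917011448 tang -0.03072495020523743 q [-0.242  0.066  2.189  0.     0.886  0.328] F [-0.9 -0.5 -0.1]
0 1.0 [-0.0122 -0.0033  0.0063] 0.02
1 1.081 [-0.0045 -0.0013 -0.    ] -0.93
2 1.163 [-0.0045 -0.0013 -0.    ] -0.93
3 1.244 [-0.0045 -0.0013 -0.    ] -0.93
4 1.326 [-0.0045 -0.0013 -0.    ] -0.93
5 1.407 [-0.0045 -0.0013 -0.    ] -0.93
6 1.489 [-0.0045 -0.0013 -0.    ] -0.93
7 1.57 [-0.0045 -0.0013 -0.    ] -0.93
8 1.652 [-0.0045 -0.0013 -0.    ] -0.93
9 1.733 [-0.0045 -0.0013 -0.    ] -0.93
10 1.815 [-0.0045 -0.0013  0.    ] -0.93
11 1.896 [-0.0045 -0.0013  0.    ] -0.93
12 1.978 [-0.0045 -0.0013  0.    ] -0.93
13 2.059 [-0.0045 -0.0013  0.    ] -0.93
14 2.141 [-0.0045 -0.0013  0.    ] -0.93
15 2.222 [-0.0045 -0.0013  0.    ] -0.93
16 2.304 [-0.0045 -0.0013  0.    ] -0.93
17 2.385 [-0.0045 -0.0013  0.    ] -0.93
18 2.467 [-0.0045 -0.0013  0.    ] -0.93
19 2.548 [-0.0045 -0.0013  0.    ] -0.93
20 2.63 [-0.0045 -0.0013  0.    ] -0.93
21 2.711 [-0.0045 -0.0013  0.    ] -0.93
22 2.793 [-0.0045 -0.0013  0.    ] -0.93
23 2.874 [-0.0045 -0.0013  0.    ] -0.93
24 2.956 [-0.0045 -0.0013  0.    ] -0.93
25 3.037 [-0.0045 -0.0013  0.    ] -0.93
26 3.119 [-0.0045 -0.0013  0.    ] -0.93
27 3.2 [-0.0045 -0.0013  0.    ] -0.93
```

Emit:
play_rows(
  series=[
    {"translation": [-0.004,-0.001,0.003],"spin": 0},
    {"translation": [-0.004,-0.001,0.003],"spin": 0},
    {"translation": [-0.003,-0.001,0],"spin": 0},
    {"translation": [-0.001,0,0],"spin": 0},
    {"translation": [0,0,0],"spin": 0},
  ],
)

```text
time: 4.1
tool_pos: [0.4549, -0.0977, 0.0497]
tcp_rot: [2.756, 1.507, 0.001]
wrist_force: [-0.0, -0.1, -0.3]
width: 0.003
```

Emit:
play_rows(
  series=[
    {"translation": [-0.0024,-0.0007,0],"spin": -0.5},
    {"translation": [-0.0024,-0.0007,0],"spin": -0.5},
    {"translation": [-0.0024,-0.0007,0],"spin": -0.5},
    {"translation": [-0.0024,-0.0007,0],"spin": -0.5},
    {"translation": [-0.0024,-0.0007,0],"spin": -0.5},
  ],
)

```text
time: 4.6
tool_pos: [0.4468, -0.1059, 0.0496]
tcp_rot: [-2.575, -1.8, -0.003]
wrist_force: [0.9, 2.9, -1.1]
width: -0.002
```

Run:
```python
from h import *
rel()
im=bot.read_camera("scene"); cv2.imwrite("pics/b.png",im); c=bot.get_calibration("scene")
m=cv2.inRange(cv2.cvtColor(im,cv2.COLOR_BGR2HSV),(0,150,60),(6,255,255)); k,l,s,ce=cv2.connectedComponentsWithStats(m)
for i in range(1,k):
    p=onz(c,*ce[i],.052)
    if s[i,4]>12 and .3<p[0]<1: print(s[i],p)
```

```text
tcp [ 0.4468 -0.1059  0.0496] lever-dir by heading deg 159.91808281523228 r 0.053442829238431015 tang -0.01892071653241152 q [-2.88e-01  5.10e-02  2.22e+00  2.00e-03  8.70e-01  6.10e-02] F [ 0.9  2.9 -1.1]
[227 233   5  15  70] [ 0.43241466 -0.11829627  0.052     ]
[296 251  20  25 324] [ 0.44588404 -0.31034322  0.052     ]
```

Emit:
play_rows(
  series=[
    {"translation": [-0.0039,-0.0011,0],"spin": -0.8},
    {"translation": [-0.0039,-0.0011,0],"spin": -0.8},
    {"translation": [-0.0039,-0.0011,0],"spin": -0.8},
    {"translation": [-0.0039,-0.0011,0],"spin": -0.8},
    {"translation": [-0.0039,-0.0011,0],"spin": -0.8},
  ],
)

```text
time: 5.15
tool_pos: [0.4374, -0.1238, 0.0496]
tcp_rot: [2.222, 2.22, 0.002]
wrist_force: [1.2, 3.4, 0.3]
width: 0.001
```

Emit:
play_rows(
  series=[
    {"translation": [-0.0039,-0.0011,0],"spin": -0.8},
    {"translation": [-0.0039,-0.0011,0],"spin": -0.8},
    {"translation": [-0.0039,-0.0011,0],"spin": -0.8},
    {"translation": [-0.0039,-0.0011,0],"spin": -0.8},
    {"translation": [-0.0039,-0.0011,0],"spin": -0.8},
  ],
)

```text
time: 5.65
tool_pos: [0.4347, -0.1437, 0.0496]
tcp_rot: [1.803, 2.572, 0.003]
wrist_force: [1.8, 4.3, -0.4]
width: -0.001
```

```bash
cat >> h.py <<'E'
def pin(n="scene"):
    im=bot.read_camera(n); c=bot.get_calibration(n)
    m=cv2.inRange(cv2.cvtColor(im,cv2.COLOR_BGR2HSV),(0,150,60),(6,255,255)); k,l,s,ce=cv2.connectedComponentsWithStats(m)
    for i in range(1,k):
        p=onz(c,*ce[i],.052)
        if s[i,4]>12 and .3<p[0]<1: print(n,s[i],p.round(4))
    return im
E
python3 -c "
from h import *
rel(); pin()"
```

```text
tcp [ 0.4347 -0.1437  0.0496] lever-dir by heading deg 199.92691373302543 r 0.05305627754730992 tang -0.01743419531822294 q [-3.750e-01  4.800e-02  2.223e+00  2.000e-03  8.700e-01 -7.240e-01] F [ 1.8  4.3 -0.4]
scene [243 239   5  15  71] [ 0.4316 -0.1636  0.052 ]
scene [296 251  20  25 325] [ 0.446  -0.3103  0.052 ]
```

Emit:
play_rows(
  series=[
    {"translation": [-0.0039,-0.0011,0],"spin": -0.8},
    {"translation": [-0.0039,-0.0011,0],"spin": -0.8},
    {"translation": [-0.0039,-0.0011,0],"spin": -0.8},
    {"translation": [-0.0039,-0.0011,0],"spin": -0.8},
    {"translation": [-0.0039,-0.0011,0],"spin": -0.8},
  ],
)

```text
time: 6.2
tool_pos: [0.4389, -0.163, 0.0496]
tcp_rot: [1.331, 2.845, 0.003]
wrist_force: [3.1, 6.0, 0.8]
width: 0.0
```

Emit:
play_rows(
  series=[
    {"translation": [-0.0039,-0.0011,0],"spin": -0.8},
    {"translation": [-0.0039,-0.0011,0],"spin": -0.8},
    {"translation": [-0.0039,-0.0011,0],"spin": -0.8},
    {"translation": [-0.0039,-0.0011,0],"spin": -0.8},
    {"translation": [-0.0039,-0.0011,0],"spin": -0.8},
  ],
)

```text
time: 6.7
tool_pos: [0.4484, -0.1798, 0.0491]
tcp_rot: [-0.816, -3.032, -0.003]
wrist_force: [-1.4, 4.0, 2.8]
width: 0.001
```

Run:
```python
from h import *
rel(); im=pin()
im2=bot.read_camera("wrist"); o=np.hstack([cv2.resize(im[180:290,180:330],(400,293),interpolation=cv2.INTER_CUBIC),cv2.resize(im2,(400,293))]); cv2.imwrite("pics/c.png",o)
```

```text
tcp [ 0.4484 -0.1798  0.0491] lever-dir by heading deg 239.8777623227441 r 0.053850434251716824 tang -0.017448982103575515 q [-4.34e-01  9.80e-02  2.17e+00  2.00e-03  8.76e-01 -1.48e+00] F [-1.4  4.   2.8]
scene [261 238   6  15  73] [ 0.4597 -0.1962  0.052 ]
scene [296 251  20  25 324] [ 0.446  -0.3102  0.052 ]
```

View pics/c.png

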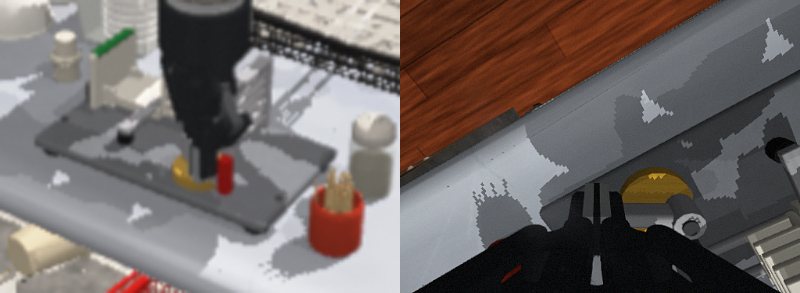

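Emit:
play_rows(
  series=[
    {"translation": [-0.0039,-0.0011,0],"spin": -0.8},
    {"translation": [-0.0039,-0.0011,0],"spin": -0.8},
    {"translation": [-0.0039,-0.0011,0],"spin": -0.8},
    {"translation": [-0.0039,-0.0011,0],"spin": -0.8},
    {"translation": [-0.0029,-0.0008,0],"spin": -0.6},
  ],
)

```text
time: 7.3
tool_pos: [0.4626, -0.1921, 0.0489]
tcp_rot: [-0.306, -3.124, -0.001]
wrist_force: [-2.5, 4.0, 1.9]
width: -0.002
```

Emit:
play_rows(
  series=[
    {"translation": [-0.0024,-0.0007,0],"spin": -0.5},
    {"translation": [-0.0024,-0.0007,0],"spin": -0.5},
    {"translation": [-0.0024,-0.0007,0],"spin": -0.5},
    {"translation": [0,0,0],"spin": 0},
  ],
)

```text
time: 7.7
tool_pos: [0.4696, -0.1955, 0.0489]
tcp_rot: [-0.103, -3.138, -0.001]
wrist_force: [-2.2, 3.5, 0.2]
width: 0.002
```

```bash
python3 -c "
from h import *
rel(); pin()"
```

```text
tcp [ 0.4696 -0.1955  0.0489] lever-dir by heading deg 266.22383690459054 r 0.05477064567974491 tang -0.017298095896957327 q [-0.443  0.144  2.118 -0.     0.882 -1.948] F [-2.2  3.5  0.2]
scene [271 234   6  14  49] [ 0.4843 -0.2076  0.052 ]
scene [296 251  20  25 325] [ 0.4459 -0.3103  0.052 ]
```

Emit:
play_rows(
  series=[
    {"translation": [-0.002,0,0],"spin": -0.4},
    {"translation": [-0.002,0,0],"spin": -0.4},
    {"translation": [-0.001,0,0],"spin": -0.1},
    {"translation": [0,0,0],"spin": 0},
  ],
)

```text
time: 8.15
tool_pos: [0.4751, -0.1965, 0.049]
tcp_rot: [0.021, -3.141, 0.001]
wrist_force: [-3.5, -0.1, -0.9]
width: 0.001
```

Emit:
play_rows(
  series=[
    {"translation": [-0.001,0,0],"spin": 0},
    {"translation": [0,0,0],"spin": 0},
  ],
)

```text
time: 8.35
tool_pos: [0.476, -0.1962, 0.049]
tcp_rot: [0.022, -3.14, 0.0]
wrist_force: [-3.7, -1.7, -0.4]
width: -0.002
```

Emit:
play_rows(
  series=[
    {"translation": [-0.001,0,0],"spin": 0},
    {"translation": [0,0,0],"spin": 0},
  ],
)

```text
time: 8.55
tool_pos: [0.4762, -0.1961, 0.049]
tcp_rot: [0.023, -3.139, -0.0]
wrist_force: [-7.2, -2.7, 3.3]
width: -0.001
```

```bash
python3 -c "
from h import *
rel(); pin()"
```

```text
tcp [ 0.4762 -0.1961  0.049 ] lever-dir by heading deg 270.83152596586444 r 0.05390298541504061 tang -0.015049494415992255 q [-4.380e-01  1.550e-01  2.104e+00 -1.000e-03  8.850e-01 -2.023e+00] F [-7.2 -2.7  3.3]
scene [273 233   5  14  53] [ 0.4907 -0.208   0.052 ]
scene [296 251  20  25 326] [ 0.4461 -0.3103  0.052 ]
```

Emit:
play_rows(
  series=[
    {"translation": [-0.001,0,0],"spin": 0},
    {"translation": [0,0,0],"spin": 0},
  ],
)

```text
time: 8.8
tool_pos: [0.4765, -0.1958, 0.0488]
tcp_rot: [0.023, -3.137, -0.001]
wrist_force: [-8.6, -0.6, 4.3]
width: -0.004
```

Emit:
play_rows(
  series=[
    {"translation": [0.005,0,0],"spin": 0},
    {"translation": [0.01,0,0],"spin": 0},
    {"translation": [0.01,0,0],"spin": 0},
    {"translation": [0,0,-0.02],"spin": 0},
    {"translation": [0,0,-0.04],"spin": 0},
  ],
)

```text
time: 9.3
tool_pos: [0.45, -0.1949, 0.1066]
tcp_rot: [0.022, -3.135, -0.006]
wrist_force: [1.0, -0.5, 0.2]
width: -0.0
```

Run:
```python
from h import *
rel(); pin()
# push target: plate rear; heading -x tool along slicer +x = -89.3deg
sp=spinto(np.radians(-89.3)); print(sp)
rows([((.45,-.19,.20),0),((.49,-.10,.24),sp/2),((.538,.04,.24),sp/2)],.045)
```

```text
tcp [ 0.45   -0.1949  0.1066] lever-dir by heading deg 270.81579385129726 r 0.05231185403665913 tang -0.0412256566711065 q [-0.46   0.035  2.111  0.     1.003 -2.045] F [ 1.  -0.5  0.2]
scene [273 233   5  14  63] [ 0.4922 -0.2063  0.052 ]
scene [296 251  20  25 326] [ 0.446  -0.3103  0.052 ]
18.025216776378716
[np.float64(0.0026), np.float64(0.0038), np.float64(-0.0422), 0.0]
[np.float64(0.0026), np.float64(0.0038), np.float64(-0.0422), 0.0]
[np.float64(-0.0042), np.float64(0.0089), np.float64(-0.004), np.float64(0.9)]
[np.float64(-0.0034), np.float64(0.0092), np.float64(-0.004), np.float64(0.9)]
[np.float64(-0.0027), np.float64(0.0095), np.float64(-0.004), np.float64(0.9)]
[np.float64(-0.002), np.float64(0.0097), np.float64(-0.004), np.float64(0.9)]
[np.float64(-0.0012), np.float64(0.0098), np.float64(-0.004), np.float64(0.9)]
[np.float64(-0.0004), np.float64(0.0098), np.float64(-0.004), np.float64(0.9)]
[np.float64(0.0004), np.float64(0.0098), np.float64(-0.004), np.float64(0.9)]
[np.float64(0.0011), np.float64(0.0098), np.float64(-0.004), np.float64(0.9)]
[np.float64(0.0019), np.
[... 188 characters left out ...]
), np.float64(0.9)]
[np.float64(0.0074), np.float64(0.0128), np.float64(-0.0), np.float64(0.9)]
[np.float64(0.0083), np.float64(0.0122), np.float64(-0.0), np.float64(0.9)]
[np.float64(0.0093), np.float64(0.0115), np.float64(-0.0), np.float64(0.9)]
[np.float64(0.0102), np.float64(0.0108), np.float64(-0.0), np.float64(0.9)]
[np.float64(0.011), np.float64(0.0099), np.float64(-0.0), np.float64(0.9)]
[np.float64(0.0117), np.float64(0.009), np.float64(-0.0), np.float64(0.9)]
[np.float64(0.0124), np.float64(0.0081), np.float64(-0.0), np.float64(0.9)]
[np.float64(0.013), np.float64(0.0071), np.float64(-0.0), np.float64(0.9)]
[np.float64(0.0135), np.float64(0.0061), np.float64(-0.0), np.float64(0.9)]
```

Emit:
play_rows(
  series=[
    {"translation": [0.0026,0.0038,-0.042],"spin": 0},
    {"translation": [0.0026,0.0038,-0.042],"spin": 0},
    {"translation": [-0.004,0.009,-0.004],"spin": 0.9},
    {"translation": [-0.0035,0.009,-0.004],"spin": 0.9},
    {"translation": [-0.0027,0.0095,-0.004],"spin": 0.9},
  ],
)

```text
time: 9.85
tool_pos: [0.4606, -0.162, 0.2063]
tcp_rot: [0.352, 3.119, -0.001]
wrist_force: [-0.3, -0.3, -0.0]
width: -0.005
```

Emit:
play_rows(
  series=[
    {"translation": [-0.002,0.0097,-0.004],"spin": 0.9},
    {"translation": [-0.0012,0.0098,-0.004],"spin": 0.9},
    {"translation": [-0.0004,0.0098,-0.004],"spin": 0.9},
    {"translation": [0.0004,0.0098,-0.004],"spin": 0.9},
    {"translation": [0.0011,0.0098,-0.004],"spin": 0.9},
  ],
)

```text
time: 10.35
tool_pos: [0.4804, -0.1168, 0.2256]
tcp_rot: [0.953, 2.992, 0.001]
wrist_force: [0.7, -0.3, 0.5]
width: -0.002
```

Emit:
play_rows(
  series=[
    {"translation": [0.002,0.0097,-0.004],"spin": 0.9},
    {"translation": [0.0026,0.0095,-0.004],"spin": 0.9},
    {"translation": [0.0063,0.0134,0],"spin": 0.9},
    {"translation": [0.0074,0.0128,0],"spin": 0.9},
    {"translation": [0.0083,0.0122,0],"spin": 0.9},
  ],
)

```text
time: 10.85
tool_pos: [0.5028, -0.0567, 0.2335]
tcp_rot: [1.519, 2.748, 0.001]
wrist_force: [-0.1, 0.5, -0.2]
width: 0.001
```

Emit:
play_rows(
  series=[
    {"translation": [0.0093,0.0115,0],"spin": 0.9},
    {"translation": [0.0102,0.0108,0],"spin": 0.9},
    {"translation": [0.011,0.01,0],"spin": 0.9},
    {"translation": [0.0117,0.009,0],"spin": 0.9},
    {"translation": [0.0124,0.008,0],"spin": 0.9},
  ],
)

```text
time: 11.35
tool_pos: [0.5266, 0.0135, 0.2334]
tcp_rot: [2.026, 2.4, 0.002]
wrist_force: [1.0, 0.4, -0.4]
width: -0.001
```

Emit:
play_rows(
  series=[
    {"translation": [0.013,0.007,0],"spin": 0.9},
    {"translation": [0.0135,0.006,0],"spin": 0.9},
    {"translation": [0,0,0],"spin": 0},
    {"translation": [0,0,0],"spin": 0},
  ],
)

```text
time: 11.75
tool_pos: [0.5356, 0.0408, 0.2333]
tcp_rot: [2.202, 2.24, 0.0]
wrist_force: [0.2, -0.2, -0.4]
width: -0.0
```

Run:
```python
from h import *
import pickle
rel()
c=bot.get_calibration("wrist"); im=bot.read_camera("wrist"); pickle.dump(c,open("w2.pkl","wb")); cv2.imwrite("pics/w2.png",im); cv2.imwrite("pics/w2b.png",cv2.resize(im,(800,600),interpolation=cv2.INTER_CUBIC))
hsv=cv2.cvtColor(im,cv2.COLOR_BGR2HSV)
m=cv2.inRange(hsv,(50,100,40),(75,255,255)); k,l,s,ce=cv2.connectedComponentsWithStats(m); i=1+s[1:,4].argmax(); print(s[i],onz(c,*ce[i],.084))
```

```text
tcp [0.5356 0.0408 0.2333] lever-dir by heading deg 180.9921405104115 r -0.048282256456626725 tang -0.18200379648702367 q [ 3.000e-02  1.000e-03  1.896e+00 -0.000e+00  1.244e+00  1.300e-02] F [ 0.2 -0.2 -0.4]
[231 217  64  11 681] [ 0.54660028 -0.00943894  0.084     ]
```

View pics/w2b.png

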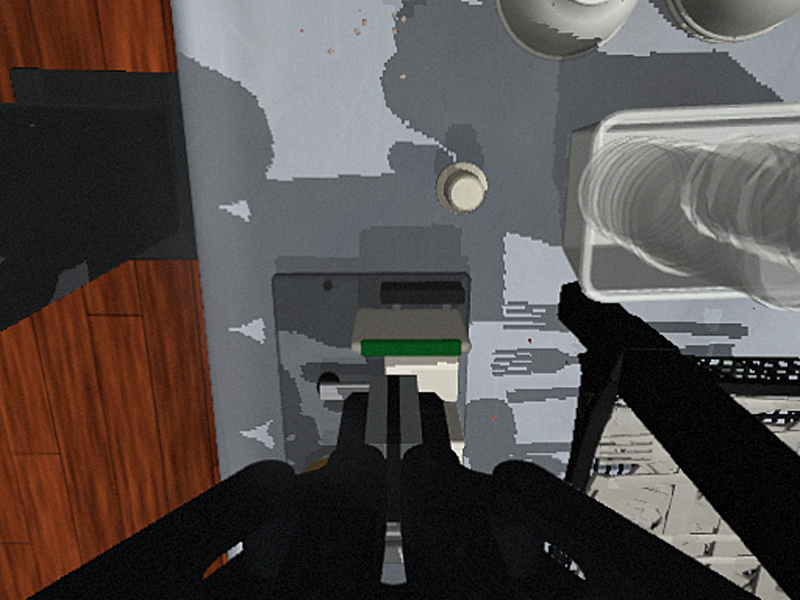

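Run:
```python
from h import *
import pickle
cw=pickle.load(open("w2.pkl","rb")); cs=bot.get_calibration("side")
def tri(a,b):
    (o1,d1),(o2,d2)=a,b; A=np.c_[d1,-d2]; k=np.linalg.lstsq(A,o2-o1,rcond=None)[0]; p=o1+k[0]*d1; q=o2+k[1]*d2; return ((p+q)/2).round(4),np.linalg.norm(p-q).round(4)
for (u,v),(x,y) in [((465,283),(457,487)),((381,283),(517,498))]:
    print(tri(ray(cw,u*.64,v*.64),ray(cs,220+(x-400)/400*130,160+(y-293)/307*100)))
    print([onz(cw,u*.64,v*.64,z)[:2].round(4) for z in (.018,.03,.04,.05)])
im=bot.read_camera("side"); cv2.imwrite("pics/side2.png",im)
cv2.imwrite("pics/side2c.png",cv2.resize(im[185:255,220:320],(700,490),interpolation=cv2.INTER_CUBIC))
```

```text
(array([0.5796, 0.0146, 0.0406]), np.float64(0.0085))
[array([0.5863, 0.01  ]), array([0.5846, 0.0138]), array([0.5831, 0.017 ]), array([0.5816, 0.0202])]
(array([0.5239, 0.0137, 0.0439]), np.float64(0.011))
[array([0.5278, 0.009 ]), array([0.528 , 0.0129]), array([0.5281, 0.0161]), array([0.5283, 0.0193])]
```

View pics/side2c.png

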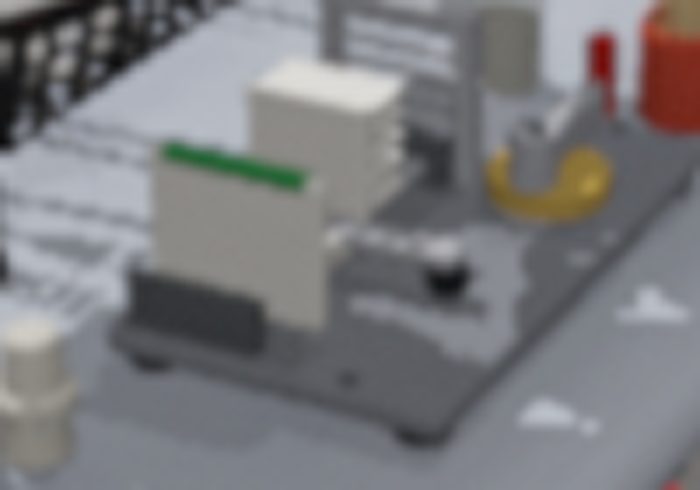

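Emit:
play_rows(
  series=[
    {"translation": [-0.004,0.001,0.04],"spin": 0},
    {"translation": [-0.004,0.001,0.04],"spin": 0},
    {"translation": [-0.004,0.001,0.04],"spin": 0},
    {"translation": [0,0,0.03],"spin": 0},
    {"translation": [0,0,0],"spin": 0},
  ],
)

```text
time: 12.35
tool_pos: [0.5343, 0.0281, 0.0784]
tcp_rot: [-2.2, -2.232, 0.011]
wrist_force: [-1.4, -0.0, -0.8]
width: 0.0
```

Emit:
play_rows(
  series=[
    {"translation": [0,0,0.015],"spin": 0},
    {"translation": [0,0,0.01],"spin": 0},
    {"translation": [0,0,0],"spin": 0},
    {"translation": [0,0,0],"spin": 0},
  ],
)

```text
time: 12.75
tool_pos: [0.5397, 0.0291, 0.0591]
tcp_rot: [2.204, 2.237, 0.001]
wrist_force: [-0.4, 0.3, 0.4]
width: -0.001
```

Emit:
play_rows(
  series=[
    {"translation": [-0.005,0,0.003],"spin": 0},
    {"translation": [-0.006,0,0],"spin": 0},
    {"translation": [-0.006,0,0],"spin": 0},
    {"translation": [-0.004,0,0],"spin": 0},
    {"translation": [-0.003,0,0],"spin": 0},
  ],
)

```text
time: 13.25
tool_pos: [0.5395, 0.0045, 0.0555]
tcp_rot: [2.206, 2.237, 0.0]
wrist_force: [-0.2, 2.8, 0.7]
width: -0.004
```

Emit:
play_rows(
  series=[
    {"translation": [-0.003,0,0],"spin": 0},
    {"translation": [-0.003,0,0],"spin": 0},
    {"translation": [-0.003,0,0],"spin": 0},
    {"translation": [-0.003,0,0],"spin": 0},
    {"translation": [-0.003,0,0],"spin": 0},
  ],
)

```text
time: 13.75
tool_pos: [0.5398, -0.01, 0.0554]
tcp_rot: [2.205, 2.238, 0.001]
wrist_force: [0.0, 3.1, 1.6]
width: -0.002
```

Emit:
play_rows(
  series=[
    {"translation": [-0.003,0,0],"spin": 0},
    {"translation": [-0.003,0,0],"spin": 0},
    {"translation": [-0.003,0,0],"spin": 0},
    {"translation": [-0.003,0,0],"spin": 0},
    {"translation": [-0.003,0,0],"spin": 0},
  ],
)

```text
time: 14.25
tool_pos: [0.5401, -0.0252, 0.0554]
tcp_rot: [2.205, 2.238, 0.001]
wrist_force: [0.3, 2.6, 1.2]
width: -0.002
```

Emit:
play_rows(
  series=[
    {"translation": [-0.003,0,0],"spin": 0},
    {"translation": [-0.003,0,0],"spin": 0},
    {"translation": [-0.003,0,0],"spin": 0},
    {"translation": [-0.003,0,0],"spin": 0},
    {"translation": [-0.003,0,0],"spin": 0},
  ],
)

```text
time: 14.75
tool_pos: [0.5403, -0.0402, 0.0554]
tcp_rot: [2.205, 2.238, 0.0]
wrist_force: [1.6, 3.7, 2.0]
width: 0.001
```

```bash
python3 -c "
from h import *
rel(); pin()"
```

```text
tcp [ 0.5403 -0.0402  0.0554] lever-dir by heading deg 180.84638479196383 r -0.051287798643067206 tang -0.10102559652539578 q [-0.12   0.191  2.047  0.     0.903 -0.135] F [1.6 3.7 2. ]
scene [273 233   5  14  64] [ 0.4923 -0.2062  0.052 ]
scene [296 251  20  25 326] [ 0.446  -0.3104  0.052 ]
```

Past the high-cam stop (about 45 mm travelled), at low force. I continue carefully to the stop.

Emit:
play_rows(
  series=[
    {"translation": [-0.002,0,0],"spin": 0},
    {"translation": [-0.002,0,0],"spin": 0},
    {"translation": [-0.002,0,0],"spin": 0},
    {"translation": [-0.002,0,0],"spin": 0},
  ],
)

```text
time: 15.2
tool_pos: [0.54, -0.048, 0.0552]
tcp_rot: [-2.205, -2.238, 0.0]
wrist_force: [1.5, 3.5, 0.6]
width: 0.001
```

Emit:
play_rows(
  series=[
    {"translation": [-0.002,0,0],"spin": 0},
    {"translation": [-0.001,0,0],"spin": 0},
    {"translation": [-0.001,0,0],"spin": 0},
  ],
)

```text
time: 15.5
tool_pos: [0.5401, -0.0509, 0.0552]
tcp_rot: [-2.205, -2.235, -0.002]
wrist_force: [1.4, 10.3, 1.3]
width: -0.001
```

Emit:
play_rows(
  series=[
    {"translation": [-0.001,0,0],"spin": 0},
    {"translation": [-0.001,0,0],"spin": 0},
  ],
)

```text
time: 15.7
tool_pos: [0.5401, -0.051, 0.0553]
tcp_rot: [-2.204, -2.233, -0.005]
wrist_force: [2.0, 18.1, 2.3]
width: 0.001
```

Emit:
play_rows(
  series=[
    {"translation": [0.006,0,0],"spin": 0},
    {"translation": [0.015,0,0],"spin": 0},
    {"translation": [0.015,0,0],"spin": 0},
    {"translation": [0,0,-0.03],"spin": 0},
    {"translation": [0,0,-0.04],"spin": 0},
  ],
)

```text
time: 16.2
tool_pos: [0.5365, -0.0167, 0.1229]
tcp_rot: [-2.199, -2.235, 0.008]
wrist_force: [0.3, -0.5, 0.6]
width: 0.0
```

Emit:
play_rows(
  series=[
    {"translation": [0.01,0,-0.045],"spin": 0},
    {"translation": [0.02,0,-0.045],"spin": 0},
    {"translation": [0.02,0,-0.03],"spin": 0},
    {"translation": [0,0,0],"spin": 0},
    {"translation": [0,0,0],"spin": 0},
  ],
)

```text
time: 16.7
tool_pos: [0.5391, 0.0328, 0.2459]
tcp_rot: [2.202, 2.239, 0.001]
wrist_force: [-0.6, 0.8, -0.1]
width: 0.0
```

Run:
```python
from h import *
rel(); im=pin(); sd=bot.read_camera("side"); c=bot.get_calibration("wrist"); w=bot.read_camera("wrist")
hsv=cv2.cvtColor(w,cv2.COLOR_BGR2HSV)
m=cv2.inRange(hsv,(50,100,40),(75,255,255)); k,l,s,ce=cv2.connectedComponentsWithStats(m)
if k>1: i=1+s[1:,4].argmax(); print("green",s[i],onz(c,*ce[i],.084))
cv2.imwrite("pics/w3.png",w)
o=np.zeros((600,800,3),np.uint8); o[:300,:400]=cv2.resize(w,(400,300)); o[:293,400:]=cv2.resize(im[180:290,180:330],(400,293),interpolation=cv2.INTER_CUBIC)
o[300:,:400]=cv2.resize(sd[165:265,210:340],(400,300),interpolation=cv2.INTER_CUBIC); cv2.imwrite("pics/f.png",o)
```

```text
tcp [0.5391 0.0328 0.2459] lever-dir by heading deg 180.94223748447823 r -0.051423246666590386 tang -0.17399629154414736 q [ 1.500e-02 -2.000e-03  1.876e+00 -1.000e-03  1.267e+00 -1.000e-03] F [-0.6  0.8 -0.1]
scene [273 233   5  14  65] [ 0.4925 -0.2059  0.052 ]
scene [296 251  20  25 327] [ 0.446  -0.3105  0.052 ]
green [284 256   8  10  65] [ 0.57391174 -0.06420021  0.084     ]
```

View pics/f.png

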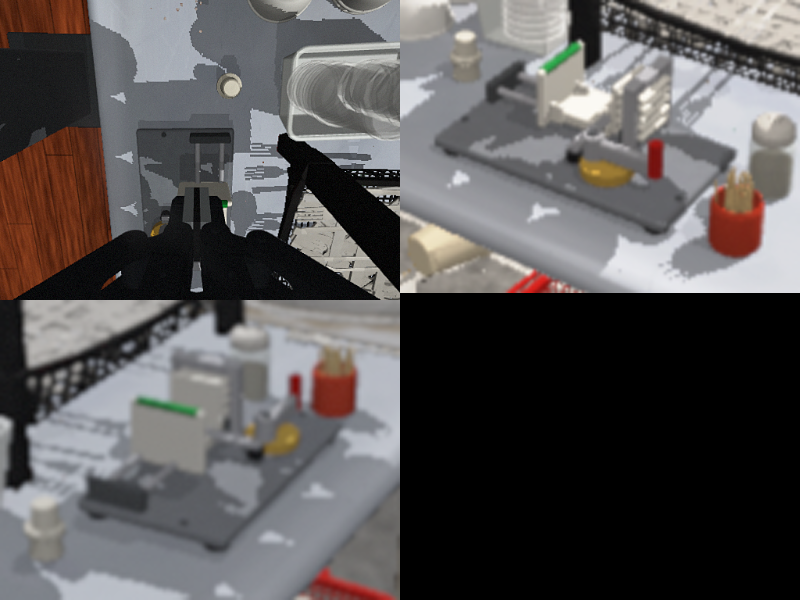

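```bash
python3 -c "
from h import *
print(bot.finish_job())"
```

```text
the job is handed in; nothing more can be done
None
```

The slicer is closed for storage and the job is handed in. It took about 17 s of the 64 s; `finish_job` gives no verdict.

- **Lever:** I pushed it round on the robot's side with the shut fingertips until it would go no further. There the finger moved only about 0.2–0.3 mm per 1 mm commanded, while the force rose to about 9 N. In the scene camera it points along the pusher's travel, to within a degree or two.
- **Pusher:** I pushed it only after the lever was round, with about 3 N. It stopped where I had calculated the home stop to be, to about 1 mm, and I pressed to 18 N there before backing off.
- **Last checks:** The final pictures show the fins through the blades and the lever still pointing the right way. The arm is clear, with wrist force near zero.
- **Surroundings:** The jar's position matched the start to within a pixel. The slicer, spout and shaker looked unmoved in the pictures, but I did not measure them.

The last wrist picture hid most of the pusher's green edge behind the fingers. The home position therefore rests on the stop contact and on the scene and side pictures, not on a second measurement. No other check failed or disagreed.

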